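# Fit up a flanged pipe stub on the welding turntable

### The arm

A 6-joint arm with a two-finger parallel gripper is mounted at the origin on the work surface. World frame = base frame: x ahead of the robot, y to its left, z up, the work surface at z = 0. Lengths are in mm, angles in rad, forces in N, time in s.
With the tool pointing down it reaches from about 350 to 775 mm from the base axis. Payload 7.3 kg.
Tool frame: the origin (TCP) lies on the centre line of the jaws, within the pads' length; the fingertips stand 17 mm ahead of it and the grasp point (between the pads) lies 2 mm behind it; z points along the fingers, y is the line along which they close (so a half turn about z gives the same grasp; the last joint's range is limited). The gripper opens to 92 mm and grips with 3 to 60 N. Pads are 19 mm wide; open, the fingers measure 130 mm over their backs; the gripper's body (75 mm by 190 mm) begins 47 mm behind the grasp point.
Start: joints at [-1.423, 0.342, 1.524, -0, 1.275, -0.146], TCP at [152.058, -502.515, 243.741] pointing down, gripper open.
Joint ranges: [-2.53, 2.53], [-0.77, 2.02], [0.04, 2.7], [-1, 4.14], [0.28, 2.66], [-3.11, 3.11]. Speed limits (rad/s): [2.57, 2.57, 3.14, 3.14, 3.14, 3.14].

### API

Orientations are given as [roll, pitch, yaw] about the fixed x, y, z axes, in that order (R = Rz(yaw) Ry(pitch) Rx(roll)).
In Python, from plant import bot gives the robot as it stands. The module is installed in compiled form; this text tells all that it offers.
- The arm moves only by the shell command python3 -m pendant 'ROWS'. ROWS is JSON, a list of rows, each a list of 3 entries, a list of its own where there are three numbers: the shift along the world's x, y, z as a fraction of full scale, then the turn, a rotation vector about the world's x, y, z as a fraction of full scale, then the opening, from -1 (shut) to 1 (fully open), so that 0 is half open. In form: [[[tx, ty, tz], [rx, ry, rz], claw], ...]. A call has exactly 10 rows; each row shifts and turns the commanded pose from where the row before left it; what a row does not reach is not made up. Full scale, the value 1, is 30 mm for a shift and 0.12 rad for a turn. A row lasts 1/12 s, in which the tool goes at most 41.7 mm and 7.16 degrees, less where a joint would pass 70% of its speed; a pose out of reach is approached as far as the arm can. A call with a number of a shift or a turn outside -1 to 1 is refused whole. A call with a gripper value outside its range is refused whole. The fingers move at their own pace and stop on an object; the grip force is fixed at half the most. Time passes only in rows, so rows that do not move let the fingers close, or fill a call up. It gives the time, the measured TCP pose, the force, the opening and the grip force at its end, in the units of the state.
- bot.get_obs(): the state, without advancing time (a new reading comes with each control period).
- bot.capture(name): name is "scene" or "top" or "wrist"; returns the picture (400x640x3 uint8, blue, green, red); there is no depth.
- bot.camera_params(name): a dict with "fovy" (degrees; the focal length in pixels is half the picture's height over the tangent of half this angle, whatever the lens; pixels are square), "cx", "cy" (the principal point, pixels), "camera_from_world" (4x4, takes a point from world to camera coordinates). Camera axes: x right, y down, z forward; pixel columns grow to the right and rows downward; lengths in mm; the calibration is good to about 2 mm. The wrist camera is an equidistant fisheye: a pixel r from the principal point sees the ray r / f radians off the axis. A picture is of the moment at which its call begins: read the wrist's pose just before it. camera_params takes no time and is no camera call; for the wrist camera it gives the pose at the moment of the call.
- bot.close_job(): hands the job in; it is judged then, once.
The state is a dict: "time": time; "joint_positions": joint angles; "dq": joint speeds; "tau": joint torques, N m; "tool_pos": TCP position; "tcp_rot": TCP orientation; "contact_force": force on the tool from outside, world axes, zero at the start; "moment": the same for the moment, N m; "grip_width": finger opening in mm; "finger_force": force on a finger pad.
Only numpy, scipy, OpenCV 4.12 (cv2) and the standard library are available. Lean on these libraries where they do the work, as an engineer would, in place of code of your own. Each camera call takes 0.05 s, during which the arm holds its last target. There are 200 camera calls.

### The job

Fit up the pipe stub on the welding turntable, ready for tacking: first set the flange on the faceplate over the centring spigot, hub up; then stand the thick pipe in the flange's socket, put the reducing coupling wide end down over the top of that pipe, and last stand the thin pipe in the coupling's upper socket. Each part must be set down, not dropped, and sit fully home and upright before you take the next. Leave the tape roll, the welding magnet, the chipping hammer and the angle-iron offcut where they lie.

Things in the scene. Friction and masses are not known exactly. Their poses are not given: they have to be found in the camera images.
- turntable: Welding turntable, fixed to the bench and locked: grey foot 130 mm across, column, round bright steel faceplate 140 mm across whose top lies 60 mm above the bench, and a brass centring spigot in its middle, 26 mm across, 12 mm high above the faceplate, its upper 4 mm tapered. Origin: on the vertical axis, at bench height (60 mm below the faceplate's top); z up. A small lock knob stands out to -x below the faceplate, within 70 mm of the axis.
- flange: Loose bright steel socket-weld flange, lying hub up: plate 95 mm across, 12 mm thick, with four bolt holes; round hub 58 mm across on it, up to 40 mm above the underside. The hub's socket is 47 mm across and 22 mm deep (its floor is 18 mm above the underside); below it a 30 mm bore, which fits over the spigot, goes right through. Origin: centre of the underside; z up. About 0.76 kg. Seated, its underside lies on the faceplate.
- thick_pipe: Loose grey steel pipe, standing upright: 42.4 mm across, 100 mm long, 2 mm bevels at both ends. It fits the flange's socket. Origin: centre of its lower end; z along the pipe, up. About 0.26 kg. Seated, its lower end is 18 mm above the flange's underside.
- reducer: Loose bright steel reducing coupling, standing wide end down: 58 mm high, 58 mm across for the lower 34 mm, then a shoulder to a neck 43 mm across (from 42 mm up). Lower socket 47 mm across, 18 mm deep, fits over the thick pipe; upper socket 31.4 mm across, 18 mm deep (its floor is 40 mm above the lower end), takes the thin pipe; nothing passes through. Origin: centre of the lower end; z up. About 0.42 kg. Seated, its lower end is 18 mm below the thick pipe's top.
- thin_pipe: Loose grey steel pipe, standing upright, slimmer and shorter than the other: 26.9 mm across, 85 mm long, 2 mm bevels at both ends. Origin: centre of its lower end; z along the pipe, up. About 0.12 kg. Seated, its lower end is 40 mm above the reducer's lower end.
- tape_roll: Bystander, loose: roll of yellow tape lying flat, 96 mm across, 38 mm high, open in the middle. Origin: centre of the underside.
- magnet: Bystander, loose: flat arrow-shaped welding magnet with red side plates, 82 x 88 mm, 16 mm high; its point looks to +x of its frame. Origin: on the underside, 32 mm from the back edge.
- chip_hammer: Bystander, loose: chipping hammer lying flat, handle to -x of its frame, 24 mm high; about 245 mm long, head 156 mm across. Origin: at bench height under the middle of the head.
- angle_offcut: Bystander, loose: offcut of dark angle iron, 130 mm long (its x), 40 x 40 mm section, 5 mm thick, one leg flat on the bench, the other standing 40 mm high. Origin: centre of the underside.
There are look-alikes about, which are no part of the job. What is shaped like the flange but blue or red is not meant.

How it is judged:
By the outcome, as a careful person would: the job done as asked, in the order asked, and still so for the second after the job is handed in, with the robot touching nothing.
It also fails if it takes over 102 s, if anything falls off the work surface, if the arm or the gripper's body presses on something with over 40 N, if the wrist force passes 120 N, or if a joint passes its speed limit or range.

## Working session

There is one attempt and no reset: what is moved stays moved. The work goes in short steps, Python scripts to look and compute and a shell command to move; the robot and the scene stay as the last step left them, time stands still between calls to the robot, and variables do not carry over. Pictures are saved under pics/ and viewed, at most 14 in all, crops included, and the job is handed in when it is done.

```bash
mkdir -p pics
python3 - <<'E'
from plant import bot
import cv2,numpy as np
o=bot.get_obs();print(o)
for n in("scene","top"):
    cv2.imwrite(f"pics/{n}0.png",bot.capture(n));p=bot.camera_params(n);print(n,p)
E
```

```text
{'time': 0.0, 'joint_positions': array([-1.42299876e+00,  3.42737495e-01,  1.52504954e+00, -5.11527699e-06,
        1.27542256e+00, -1.45998552e-01]), 'dq': array([-3.89257930e-04, -9.93928173e-04, -8.32210975e-04, -1.38224506e-03,
        3.95055847e-05,  1.53273035e-03]), 'tau': array([ 5.61912857e-04, -4.31234622e+01, -2.44219977e+01,  7.16162869e-02,
        5.58993733e-02, -1.32793780e-04]), 'tool_pos': array([ 151.99415456, -502.09508901,  243.02594385]), 'tcp_rot': array([-3.13999221e+00, -2.30393622e-04,  2.93797429e-01]), 'contact_force': array([ 0.1305016 , -0.07677223, -0.07641638]), 'moment': array([ 0.03605785,  0.00992313, -0.0306211 ]), 'finger_force': 0.0, 'grip_width': 91.91667731446663}
scene {'fovy': 53.1742410429, 'cx': 322.25501163058306, 'cy': 202.8261818960693, 'camera_from_world': array([[ 5.26894237e-01,  8.49929826e-01,  1.32450824e-03,
        -2.69091792e+02],
       [ 6.74434528e-01, -4.17150647e-01, -6.09198986e-01,
        -3.27757695e+02],
       [-5.17223869e-01,  3.21876729e-01, -7.93016293e-01,
         1.29725844e+03],
       [ 0.00000000e+00,  0.00000000e+00,  0.00000000e+00,
         1.00000000e+00]])}
top {'fovy': 55.758069036490014, 'cx': 317.3186564487539, 'cy': 197.26119440190718, 'camera_from_world': array([[ 5.91110433e-03, -9.99603039e-01, -2.75467321e-02,
         1.82101600e+01],
       [-9.94947948e-01, -3.11833823e-03, -1.00343690e-01,
         5.20782853e+02],
       [ 1.00217958e-01,  2.80007066e-02, -9.94571426e-01,
         8.41763864e+02],
       [ 0.00000000e+00,  0.00000000e+00,  0.00000000e+00,
         1.00000000e+00]])}
```

View pics/scene0.png

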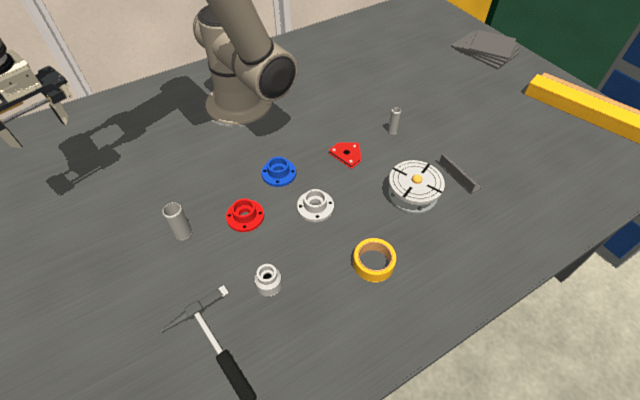

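View pics/top0.png

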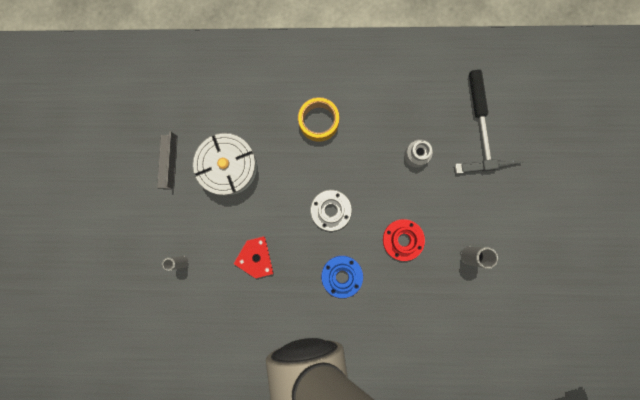

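Candidates in the top view for the flange: bright steel (331,210), red (404,240), blue (342,277). By the description I choose the bright steel one. The other parts are the spigot (223,163), reducer (420,152), thick pipe, its top at (487,258), and thin pipe, its top at (169,264). Next is a close crop to check these choices.

```bash
cat > h.py <<'E'
import numpy as np,cv2
from plant import bot
def ray(name,u,v,P=None):
    p=P or bot.camera_params(name);f=200/np.tan(np.radians(p['fovy']/2))
    d=np.array([u-p['cx'],v-p['cy']])/f
    if name=='wrist':
        t=np.hypot(*d);c=np.array([*(d*(np.sin(t)/t if t>1e-9 else 1)),np.cos(t)])
    else: c=np.array([*d,1])
    T=p['camera_from_world'];R=T[:3,:3]
    return -R.T@T[:3,3],R.T@c
def onplane(name,u,v,z,P=None):
    o,d=ray(name,u,v,P);return (o+d*(z-o[2])/d[2]).round(1)
def proj(name,X,P=None):
    p=P or bot.camera_params(name);f=200/np.tan(np.radians(p['fovy']/2))
    T=p['camera_from_world'];c=T[:3,:3]@np.array(X,float)+T[:3,3]
    if name=='wrist':
        r=np.hypot(c[0],c[1]);t=np.arctan2(r,c[2]);k=f*t/max(r,1e-9)
    else:k=f/c[2]
    return np.array([p['cx']+k*c[0],p['cy']+k*c[1]])
E
python3 - <<'E'
from h import *
t=cv2.imread('pics/top0.png');s=cv2.imread('pics/scene0.png')
hs=cv2.cvtColor(t,cv2.COLOR_BGR2HSV)
tiles=[]
def crop(im,u,v,w=33):
    return cv2.resize(im[v-w:v+w,u-w:u+w],(264,264),interpolation=cv2.INTER_CUBIC)
L=[(331,210),(223,163),(420,152),(485,258),(172,264)]
M=[crop(t,*l) for l in L]+[crop(s,267,278)]
cv2.imwrite('pics/crops.png',np.vstack([np.hstack(M[:3]),np.hstack(M[3:])]))
g=t.max(2);sat=hs[...,1]
for n,im in(('top',t),('scene',s)):
  h=cv2.cvtColor(im,cv2.COLOR_BGR2HSV)
  m=((h[...,2]>105)&(h[...,1]<60)).astype(np.uint8)
  for c in cv2.findContours(m,cv2.RETR_EXTERNAL,cv2.CHAIN_APPROX_NONE)[0]:
    if 60<cv2.contourArea(c)<6000 and len(c)>5: print(n,cv2.boundingRect(c),[np.round(x,1) for x in cv2.fitEllipse(cv2.convexHull(c))])
  b=cv2.inRange(h,(12,110,110),(30,255,255));
  for c in cv2.findContours(b,cv2.RETR_EXTERNAL,cv2.CHAIN_APPROX_NONE)[0]:
    if 30<cv2.contourArea(c)<400: print(n,'yel',cv2.boundingRect(c),cv2.minEnclosingCircle(c))
E
```

```text
top (429, 379, 27, 6) [array([442. , 381.8]), array([ 6.7, 27.4]), np.float64(92.1)]
top (476, 356, 81, 18) [array([510.1, 363.6]), array([16.7, 86.1]), np.float64(88.9)]
top (267, 350, 78, 50) [array([303.4, 370.6]), array([55.9, 86. ]), np.float64(69.5)]
top (87, 345, 54, 17) [array([111.9, 353.9]), array([16.9, 53. ]), np.float64(93.0)]
top (9, 172, 52, 23) [array([ 32.6, 183. ]), array([22.9, 50.1]), np.float64(82.0)]
top yel (217, 158, 12, 11) ((222.5, 163.0), 5.590270042419434)
scene (0, 93, 49, 29) [array([ 26.1, 105. ]), array([10.9, 68. ]), np.float64(62.5)]
scene yel (412, 175, 10, 8) ((416.5, 178.6999969482422), 4.81050443649292)
```

View pics/crops.png

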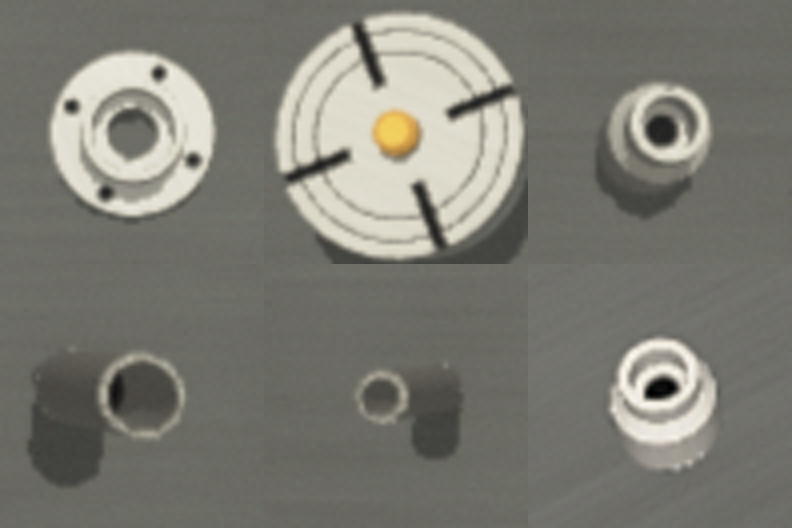

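The crops confirm the choice: the flange is bright and uncoloured, hub up. The faceplate has its brass spigot, the reducer stands wide end down, and both pipes are upright. I'll compute positions from the circle centres.

Run:
```python
from h import *
for n,u,v,z in [('flange',330.6,209.9,12),('faceplate',223.6,163.7,60),('spigot',222.6,163.1,71),('reducer',422.3,149.2,58),('thick',487.2,257.4,100),('thin',168.2,263.9,85),('spig_s',0,0,0)]:
    if u:
        X=onplane('top',u,v,z);print(n,X,'r',np.hypot(X[0],X[1]).round(),'scene px',proj('scene',X).round(1))
print('spigot scene ray',onplane('scene',416.5,178.7,71))
p=bot.camera_params('wrist');T=p['camera_from_world'];print('wrist',p['fovy'],p['cx'],p['cy'],-T[:3,:3].T@T[:3,3],T[:3,:3].round(3))
```

```text
flange [492.7 -10.1  12. ] r 493.0 scene px [315.2 203.4]
faceplate [592.3 230.3  60. ] r 635.0 scene px [416.  178.9]
spigot [591.5 229.5  71. ] r 634.0 scene px [416.4 176. ]
reducer [ 625.7 -213.2   58. ] r 661.0 scene px [266.2 271.6]
thick [ 390.9 -329.4  100. ] r 511.0 scene px [171.6 208.3]
thin [371.4 335.2  85. ] r 500.0 scene px [396.1 109. ]
spigot scene ray [598.7 223.8  71. ]
wrist 65.70646984690485 318.1586253306688 199.1175289827407 [ 232.05674655 -477.02543256  382.99672768] [[ 0.29  -0.957 -0.002]
 [-0.91  -0.276  0.309]
 [-0.296 -0.088 -0.951]]
```

```bash
python3 -m pendant '[[[0.3,0.4,0],[0,0,0],1],[[0.6,0.85,0],[0,0,0],1],[[0.6,0.85,0],[0,0,0],1],[[0.6,0.85,0],[0,0,0],1],[[0.6,0.85,0],[0,0,0],1],[[0.6,0.85,0],[0,0,0],1],[[0.6,0.85,0],[0,0,0],1],[[0.6,0.85,0],[0,0,0],1],[[0.6,0.85,0],[0,0,0],1],[[0.6,0.85,0],[0,0,0],1]]' && python3 -m pendant '[[[0.6,0.85,0],[0,0,0],1],[[0.6,0.85,-0.3],[0,0,0],1],[[0.6,0.85,-0.4],[0,0,0],1],[[0.6,0.85,-0.5],[0,0,0],1],[[0.6,0.85,-0.6],[0,0,0],1],[[0.6,0.85,-0.6],[0,0,0],1],[[0.6,0.9,-0.6],[0,0,0],1],[[0.6,0.9,-0.3],[0,0,0],1],[[0.6,0.9,-0.2],[0,0,0],1],[[0.3,0.75,0],[0,0,0],1]]'
python3 - <<'E'
from h import *
P=bot.camera_params('wrist');im=bot.capture('wrist');o=bot.get_obs();print(o['tool_pos'],o['tcp_rot'],o['time'])
cv2.imwrite('pics/w1.png',im);print(proj('wrist',[492.7,-10.1,12],P),proj('wrist',o['tool_pos'],P))
np.save('P1.npy',P,allow_pickle=True)
E
```

```text
time: 0.93
tool_pos: [323.5, -258.7, 243.6]
tcp_rot: [-3.141, -0.0, 0.294]
contact_force: [0.7, 0.2, -0.2]
grip_width: 92.0
finger_force: 0.0
time: 1.77
tool_pos: [494.2, -1.8, 137.2]
tcp_rot: [-3.14, 0.002, 0.295]
contact_force: [-0.2, -0.2, 0.1]
grip_width: 91.9
finger_force: 0.0
[495.12500757   0.98489567 137.87035968] [-3.13933650e+00 -9.88790865e-05  2.96142391e-01] 1.8167
[328.05579126 200.689577  ] [315.78094801 267.17811665]
```

View pics/w1.png

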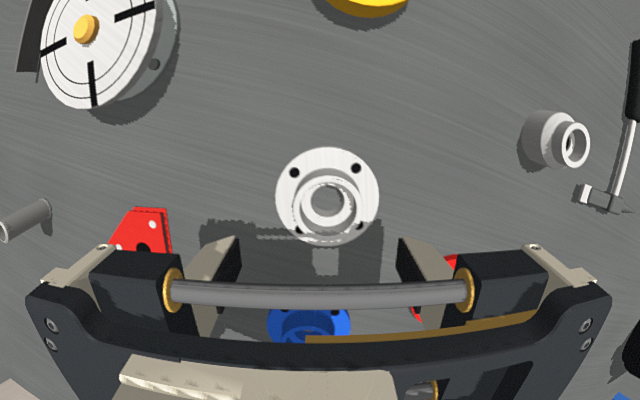

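The wrist view shows the flange plate centred near (327,195) with the hub top near (328,205), and the spigot at (86,28). I'll fit circles on the back-projected rims.

```bash
cat >> h.py <<'E'
from scipy.optimize import least_squares
def fitrim(name,pts,z,r,P=None):
    "robust circle of known radius through back-projected pixels"
    X=np.array([onplane(name,u,v,z,P)[:2] for u,v in pts]);c0=np.median(X,0)
    s=least_squares(lambda c:np.hypot(*(X-c).T)-r,c0,loss='soft_l1',f_scale=.7)
    e=np.hypot(*(X-s.x).T)-r
    return s.x.round(1),np.median(abs(e)).round(2),int((abs(e)<1.5).sum()),len(X)
def bright(im,box,thr,keep=None,smax=50):
    x,y,w,h=box;h_=cv2.cvtColor(im,cv2.COLOR_BGR2HSV)[y:y+h,x:x+w]
    m=((h_[...,2]>thr)&(h_[...,1]<smax)).astype(np.uint8)
    c=max(cv2.findContours(m,cv2.RETR_EXTERNAL,cv2.CHAIN_APPROX_NONE)[0],key=cv2.contourArea)[:,0]+[x,y]
    return [p for p in c if x+1<p[0]<x+w-2 and y+1<p[1]<y+h-2 and (keep is None or keep(p))]
E
python3 - <<'E'
from h import *
P=np.load('P1.npy',allow_pickle=True).item();im=cv2.imread('pics/w1.png')
p=bright(im,(265,135,130,120),180,lambda p:p[1]<205)
print('flange w',fitrim('wrist',p,12,47.5,P))
p=bright(im,(30,0,160,120),180,lambda p:p[0]<150 and p[1]>30)
print('plate w',fitrim('wrist',p,60,70,P))
t=cv2.imread('pics/top0.png')
print('flange t',fitrim('top',bright(t,(300,180,62,62),150),12,47.5))
print('plate t',fitrim('top',bright(t,(185,125,80,80),150),60,70))
h=cv2.cvtColor(im,cv2.COLOR_BGR2HSV);b=cv2.inRange(h,(12,110,110),(30,255,255));b[80:]=0;b[:,130:]=0
c=cv2.findContours(b,0,1)[0];c=max(c,key=cv2.contourArea);print(cv2.boundingRect(c));M=c[:,0].mean(0);print(onplane('wrist',*M,70,P))
s=cv2.imread('pics/scene0.png')
print('plate s',fitrim('scene',bright(s,(380,150,70,65),175,lambda p:p[1]<185),60,70),'flange s',fitrim('scene',bright(s,(290,180,52,45),150),12,47.5))
E
```

```text
flange w (array([492.4,  -8.5]), np.float64(1.14), 151, 271)
plate w (array([626.3, 236.8]), np.float64(5.51), 33, 228)
flange t (array([493.1, -10.1]), np.float64(0.61), 100, 114)
plate t (array([593.8, 231.2]), np.float64(2.13), 116, 297)
(74, 14, 25, 30)
[593.8 225.8  70. ]
plate s (array([600.1, 227.1]), np.float64(4.22), 24, 125) flange s (array([495.6, -12.5]), np.float64(1.17), 57, 98)
```

```bash
python3 -m pendant '[[[-0.07,-0.36,-0.1],[0,0,0],1],[[0,0,-0.6],[0,0,0],1],[[0,0,-0.8],[0,0,0],1],[[0,0,-0.8],[0,0,0],1],[[0,0,-0.6],[0,0,0],1],[[0,0,-0.4],[0,0,0],1],[[0,0,-0.2],[0,0,0],1],[[0,0,0],[0,0,0],1],[[0,0,0],[0,0,0],0.2],[[0,0,0],[0,0,0],0.2]]'
```

```text
time: 2.65
tool_pos: [492.4, -15.6, 34.6]
tcp_rot: [3.141, -0.001, 0.294]
contact_force: [1.1, 0.3, 0.9]
grip_width: 82.7
finger_force: 0.0
```

```bash
python3 -m pendant '[[[0.03,0.18,-0.03],[0,0,0],0.4],[[0,0,0],[0,0,0],0.4],[[0,0,0],[0,0,0],-1],[[0,0,0],[0,0,0],-1],[[0,0,0],[0,0,0],-1],[[0,0,0],[0,0,0],-1],[[0,0,0],[0,0,0],-1],[[0,0,0],[0,0,0],-1],[[0,0,0],[0,0,0],-1],[[0,0,0],[0,0,0],-1]]'
```

```text
time: 3.48
tool_pos: [493.2, -10.0, 33.2]
tcp_rot: [3.141, -0.001, 0.294]
contact_force: [-0.1, 0.6, 5.7]
grip_width: 56.9
finger_force: 30.0
```

```bash
python3 -m pendant '[[[0,0,0.5],[0,0,0],-1],[[0,0,0.8],[0,0,0],-1],[[0,0.4,0.8],[0,0,0],-1],[[0.1,0.8,0.6],[0,0,0],-1],[[0.2,1,0.4],[0,0,0],-1],[[0.2,1,0],[0,0,0],-1],[[0.2,1,0],[0,0,0],-1],[[0.1,1,0],[0,0,0],-1],[[0.1,1,0],[0,0,0],-1],[[0,0.8,0],[0,0,0],-1]]' && python3 -m pendant '[[[0,0.2,0],[0,0,0],-1],[[0,0,0],[0,0,0],-1],[[0,0,0],[0,0,0],-1],[[0,0,0],[0,0,0],-1],[[0,0,0],[0,0,0],-1],[[0,0,0],[0,0,0],-1],[[0,0,0],[0,0,0],-1],[[0,0,0],[0,0,0],-1],[[0,0,0],[0,0,0],-1],[[0,0,0],[0,0,0],-1]]'
python3 - <<'E'
from h import *
P=bot.camera_params('wrist');im=bot.capture('wrist');o=bot.get_obs();print(o['tool_pos'],o['tcp_rot'],o['time'])
cv2.imwrite('pics/w2.png',im);np.save('P2.npy',P,allow_pickle=True)
E
```

```text
time: 4.32
tool_pos: [518.8, 202.0, 124.1]
tcp_rot: [-3.141, 0.003, 0.294]
contact_force: [0.1, -0.1, -7.1]
grip_width: 56.8
finger_force: 30.0
time: 5.15
tool_pos: [519.9, 205.9, 125.9]
tcp_rot: [3.142, -0.0, 0.294]
contact_force: [-0.7, -0.0, -7.6]
grip_width: 56.9
finger_force: 30.0
[519.85763182 205.99305009 125.88787909] [ 3.14148498e+00 -3.33746082e-05  2.93660446e-01] 5.2
```

View pics/w2.png

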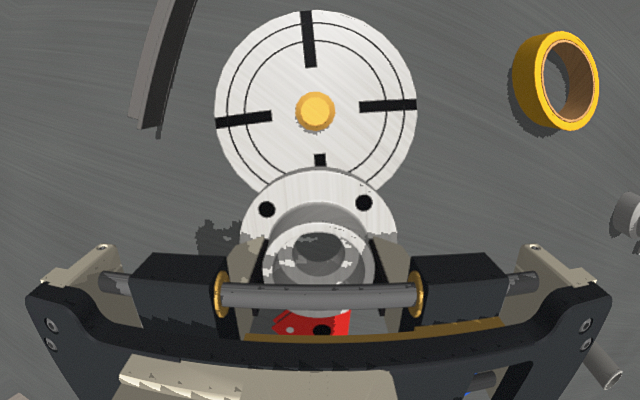

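In this view the spigot is at (315,111), the faceplate rim spans x 215–417, and the held flange's rim arc runs over the top at about (318,167). I'll fit both with the same camera.

Run:
```python
from h import *
P=np.load('P2.npy',allow_pickle=True).item();im=cv2.imread('pics/w2.png')
g=cv2.cvtColor(im,cv2.COLOR_BGR2HSV)
def hull(p): return cv2.convexHull(np.array(p,np.int32))[:,0]
p=bright(im,(200,0,240,170),170,lambda p:p[1]<150)
h=[q for q in hull(p) if q[1]<150]
# outline subset: farthest per hull
print('plate',fitrim('wrist',h,60,70,P))
y=cv2.inRange(g,(12,90,90),(32,255,255));y[:60]=0;y[160:]=0;y[:,:280]=0;y[:,350:]=0
c=max(cv2.findContours(y,0,1)[0],key=cv2.contourArea)[:,0];print('spig box',c.min(0),c.max(0))
top=cv2.inRange(g,(12,90,225),(32,255,255))&y
c2=max(cv2.findContours(top,0,1)[0],key=cv2.contourArea)[:,0];print(c2.min(0),c2.max(0),onplane('wrist',*((c2.min(0)+c2.max(0))/2),72,P))
# flange rim: edge search along columns
gr=cv2.GaussianBlur(im,(3,3),0)[...,2].astype(int)
E1=cv2.Canny(im,40,120)
pts=[]
for u in range(244,396,2):
    for v in range(160,235):
        if E1[v,u]:
            X=onplane('wrist',u,v,104.7,P)[:2]-np.array([519.9,206.0])
            if 43<np.hypot(*X)<53: pts.append((u,v));break
c=fitrim('wrist',pts,104.7,47.5,P);print('flange',c)
for u,v in((267,209),(363,203)):print(onplane('wrist',u,v,104.7,P))
```

```text
plate (array([566.4, 225. ]), np.float64(6.33), 3, 42)
spig box [295  92] [334 130]
[301  92] [333 125] [595.7 230.8  72. ]
flange (array([522.2, 207.7]), np.float64(0.59), 57, 76)
[536.  241.8 104.7]
[554.8 191.8 104.7]
```

Run:
```python
from h import *
P=np.load('P2.npy',allow_pickle=True).item();im=cv2.imread('pics/w2.png')
E1=cv2.Canny(im,60,150)
def rim(c,z,r,tol,ang):
    pts=[]
    for a in ang:
        for rr in np.arange(r+tol,r-tol,-.25):   # outside in
            u,v=np.round(proj('wrist',[c[0]+rr*np.cos(a),c[1]+rr*np.sin(a),z],P)).astype(int)
            if 0<=u<640 and 0<=v<400 and E1[v,u]: pts.append((u,v));break
    return fitrim('wrist',pts,z,r,P)
c=np.array([594.,230.])
for k in range(3):
    f=rim(c,60,70,7-2*k,np.radians(np.arange(-80,115,2)));c=f[0];print('plate',f)
f=rim(c,69,13,4,np.radians(np.arange(-70,105,4)));print('spigot edge',f)
f=rim([522,207.7],104.7,47.5,4,np.radians(np.arange(-35,70,2)));print('flange',f)
```

```text
plate (array([592.7, 231.5]), np.float64(0.34), 92, 95)
plate (array([592.7, 231.4]), np.float64(0.29), 93, 96)
plate (array([592.7, 231.4]), np.float64(0.33), 92, 95)
spigot edge (array([593.3, 231.6]), np.float64(0.24), 44, 44)
flange (array([521.8, 208. ]), np.float64(0.51), 40, 53)
```

```bash
python3 -m pendant '[[[0.4,0.13,0],[0,0,0],-1],[[0.7,0.2,0],[0,0,0],-1],[[0.7,0.3,0],[0,0,0],-1],[[0.57,0.157,0],[0,0,0],-1],[[0,0,0],[0,0,0],-1],[[0,0,0],[0,0,0],-1],[[0,0,-0.2],[0,0,0],-1],[[0,0,-0.3],[0,0,0],-1],[[0,0,-0.1],[0,0,0],-1],[[0,0,-0.1],[0,0,0],-1]]' && python3 -m pendant '[[[0,0,-0.07],[0,0,0],-1],[[0,0,-0.07],[0,0,0],-1],[[0,0,-0.07],[0,0,0],-1],[[0,0,-0.05],[0,0,0],-1],[[0,0,-0.03],[0,0,0],-1],[[0,0,0],[0,0,0],-1],[[0,0,0],[0,0,0],-1],[[0,0,0],[0,0,0],-1],[[0,0,0],[0,0,0],-1],[[0,0,0],[0,0,0],-1]]'
```

```text
time: 6.03
tool_pos: [589.9, 229.4, 103.7]
tcp_rot: [3.142, 0.002, 0.294]
contact_force: [-0.3, -1.0, -7.0]
grip_width: 56.9
finger_force: 30.0
time: 6.87
tool_pos: [591.4, 229.8, 96.4]
tcp_rot: [3.141, -0.001, 0.294]
contact_force: [5.2, 1.9, -8.0]
grip_width: 57.2
finger_force: 30.0
```

```bash
python3 -m pendant '[[[0.03,0.01,0],[0,0,0],-1],[[0,0,0],[0,0,0],-1],[[0,0,-0.03],[0,0,0],-1],[[0,0,-0.03],[0,0,0],-1],[[0,0,-0.03],[0,0,0],-1],[[0,0,-0.02],[0,0,0],-1],[[0,0,0],[0,0,0],-1],[[0,0,0],[0,0,0],-1],[[0,0,0],[0,0,0],-1],[[0,0,0],[0,0,0],-1]]'
```

```text
time: 7.7
tool_pos: [591.9, 230.0, 93.3]
tcp_rot: [3.141, -0.0, 0.294]
contact_force: [0.8, 1.1, 1.5]
grip_width: 57.0
finger_force: 30.0
```

Force shows the flange's weight taken up at the expected height. Release and rise, backing off to look.

```bash
python3 -m pendant '[[[0,0,0],[0,0,0],0.4],[[0,0,0],[0,0,0],0.6],[[0,0,0],[0,0,0],1],[[0,0,0],[0,0,0],1],[[0,0,0],[0,0,0],1],[[0,0,0],[0,0,0],1],[[0,0,0.3],[0,0,0],1],[[-0.3,-0.1,0.8],[0,0,0],1],[[-0.5,-0.2,1],[0,0,0],1],[[-0.5,-0.2,0.4],[0,0,0],1]]' && python3 -m pendant '[[[-0.2,0,0],[0,0,0],1],[[0,0,0],[0,0,0],1],[[0,0,0],[0,0,0],1],[[0,0,0],[0,0,0],1],[[0,0,0],[0,0,0],1],[[0,0,0],[0,0,0],1],[[0,0,0],[0,0,0],1],[[0,0,0],[0,0,0],1],[[0,0,0],[0,0,0],1],[[0,0,0],[0,0,0],1]]'
python3 - <<'E'
from h import *
P=bot.camera_params('wrist');im=bot.capture('wrist');o=bot.get_obs();print(o['tool_pos'],o['tcp_rot'],o['time'])
cv2.imwrite('pics/w3.png',im);np.save('P3.npy',P,allow_pickle=True)
E
```

```text
time: 8.53
tool_pos: [554.0, 215.3, 171.8]
tcp_rot: [3.141, -0.005, 0.294]
contact_force: [-0.3, 0.7, 0.5]
grip_width: 91.9
finger_force: 0.0
time: 9.37
tool_pos: [546.9, 215.0, 167.7]
tcp_rot: [3.142, 0.0, 0.294]
contact_force: [-0.0, -0.1, 0.2]
grip_width: 91.9
finger_force: 0.0
[546.90045271 214.98155018 167.78815372] [3.14147903e+00 6.73232216e-05 2.93765989e-01] 9.4167
```

View pics/w3.png

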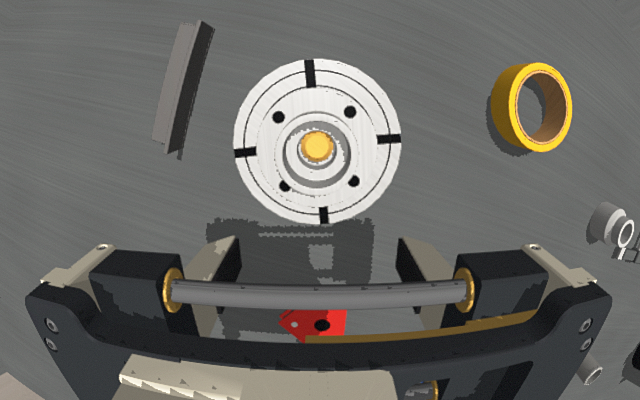

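The flange sits flat with the spigot through its bore at (317,147). On to the thick pipe, and I'll fit the hub at the same time.

```bash
python3 -m pendant '[[[-0.2,-0.5,0],[0,0,0],1],[[-0.35,-0.9,0],[0,0,0],1],[[-0.35,-0.9,0],[0,0,0],1],[[-0.35,-0.9,0],[0,0,0],1],[[-0.35,-0.9,0],[0,0,0],1],[[-0.35,-0.9,0],[0,0,0],1],[[-0.35,-0.9,0],[0,0,0],1],[[-0.35,-0.9,0],[0,0,0],1],[[-0.35,-0.9,0],[0,0,0],1],[[-0.35,-0.9,0],[0,0,0],1]]' && python3 -m pendant '[[[-0.35,-0.9,0],[0,0,0],1],[[-0.35,-0.9,0],[0,0,0],1],[[-0.35,-0.9,0],[0,0,0],1],[[-0.35,-0.9,0],[0,0,0],1],[[-0.35,-0.9,0],[0,0,0],1],[[-0.35,-0.9,0],[0,0,0],1],[[-0.35,-0.9,0],[0,0,0],1],[[-0.35,-0.9,0],[0,0,0],1],[[-0.35,-0.9,0],[0,0,0],1],[[-0.35,-0.9,0],[0,0,0],1]]' && python3 -m pendant '[[[-0.35,-0.9,0],[0,0,0],1],[[-0.1,-0.3,0],[0,0,0],1],[[0,0,0],[0,0,0],1],[[0,0,0],[0,0,0],1],[[0,0,0],[0,0,0],1],[[0,0,0],[0,0,0],1],[[0,0,0],[0,0,0],1],[[0,0,0],[0,0,0],1],[[0,0,0],[0,0,0],1],[[0,0,0],[0,0,0],1]]'
cat >> h.py <<'E'
def rim(im,c,z,r,tol,a0,a1,P,inward=True,name='wrist',lo=60,hi=150):
    E1=cv2.Canny(im,lo,hi)
    for k in range(3):
        pts=[];t=max(tol-k*tol/3,1.5)
        R=np.arange(r+t,r-t,-.25)
        for a in np.radians(np.arange(a0,a1,3)):
            for rr in (R if inward else R[::-1]):
                u,v=np.round(proj(name,[c[0]+rr*np.cos(a),c[1]+rr*np.sin(a),z],P)).astype(int)
                if 0<=u<640 and 0<=v<400 and E1[v,u]: pts.append((u,v));break
        f=fitrim(name,pts,z,r,P);c=f[0]
    return f
def snap(n):
    P=bot.camera_params('wrist');im=bot.capture('wrist');o=bot.get_obs();print(o['tool_pos'].round(2),o['tcp_rot'].round(3),o['time'])
    cv2.imwrite(f'pics/{n}.png',im);np.save(n+'.npy',P,allow_pickle=True)
    return im,P
def load(n): return cv2.imread(f'pics/{n}.png'),np.load(n+'.npy',allow_pickle=True).item()
E
mv P3.npy w3.npy
python3 - <<'E'
from h import *
im,P=load('w3')
print('plate',rim(im,[592.5,231],60,70,5,-90,120,P));print('flplate',rim(im,[592.5,231],72,47.5,4,-60,90,P));print('hubtop',rim(im,[592.5,231],100,29,3,0,360,P));print('socket',rim(im,[592.5,231],100,23.5,3,90,300,P,False))
im,P=snap('w4')
for k in range(2):print('thick',rim(im,[391,-329],100,20.6,7,0,360,P))
E
```

```text
time: 10.25
tool_pos: [445.8, -44.2, 168.1]
tcp_rot: [3.141, -0.001, 0.294]
contact_force: [0.5, 0.5, 0.0]
grip_width: 91.9
finger_force: 0.0
time: 11.08
tool_pos: [340.6, -314.4, 168.1]
tcp_rot: [3.141, -0.0, 0.294]
contact_force: [0.9, 0.3, -0.8]
grip_width: 91.6
finger_force: 0.0
time: 11.92
tool_pos: [328.0, -348.7, 167.9]
tcp_rot: [3.142, 0.0, 0.294]
contact_force: [-0.6, 0.3, 0.5]
grip_width: 91.7
finger_force: 0.0
plate (array([593. , 231.6]), np.float64(0.4), 68, 69)
flplate (array([593.7, 231.9]), np.float64(0.25), 41, 42)
hubtop (array([592.7, 231.8]), np.float64(0.41), 82, 90)
socket (array([592.4, 231.4]), np.float64(0.18), 69, 69)
[ 328.   -348.82  167.86] [ 3.141 -0.     0.294] 11.9667
thick (array([ 391. , -328.8]), np.float64(0.7), 116, 119)
thick (array([ 391. , -328.8]), np.float64(0.7), 116, 119)
```

View pics/w4.png

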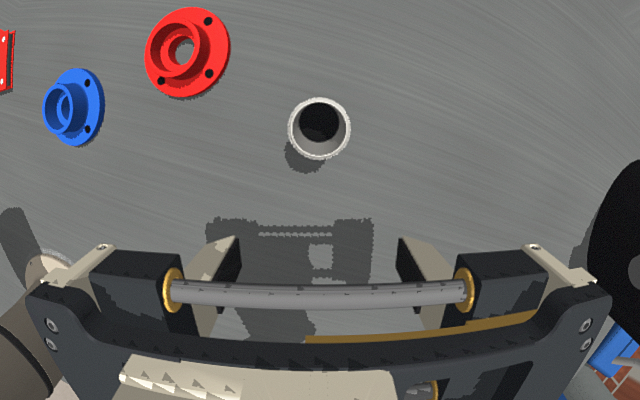

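The thick pipe's top rim is at (319,129), standing upright and clear. Grip it at 75 mm.

```bash
python3 -m pendant '[[[0.4,0.13,0],[0,0,0],1],[[0.8,0.2,0],[0,0,0],1],[[0.6,0.2,0],[0,0,0],1],[[0.31,0.1,0],[0,0,0],1],[[0,0,-0.3],[0,0,0],1],[[0,0,-0.8],[0,0,0],1],[[0,0,-0.9],[0,0,0],1],[[0,0,-0.7],[0,0,0],1],[[0,0,-0.4],[0,0,0],1],[[0,0,0],[0,0,0],1]]' && python3 -m pendant '[[[0,0,0],[0,0,0],0.3],[[0,0,0],[0,0,0],0.1],[[0,0,0],[0,0,0],-0.5],[[0,0,0],[0,0,0],-1],[[0,0,0],[0,0,0],-1],[[0,0,0],[0,0,0],-1],[[0,0,0],[0,0,0],-1],[[0,0,0],[0,0,0],-1],[[0,0,0],[0,0,0],-1],[[0,0,0],[0,0,0],-1]]'
```

```text
time: 12.8
tool_pos: [388.8, -328.8, 71.7]
tcp_rot: [-3.136, 0.003, 0.293]
contact_force: [-0.5, 0.5, -0.4]
grip_width: 91.8
finger_force: 0.0
time: 13.63
tool_pos: [391.2, -330.1, 75.0]
tcp_rot: [3.141, -0.0, 0.294]
contact_force: [-0.3, 0.5, 1.9]
grip_width: 41.7
finger_force: 30.0
```

```bash
python3 -m pendant '[[[0,0,0.3],[0,0,0],-1],[[0,0,0.8],[0,0,0],-1],[[0,0,1],[0,0,0],-1],[[0,0,1],[0,0,0],-1],[[0.1,0.3,0.6],[0,0,0],-1],[[0.3,0.8,0.3],[0,0,0],-1],[[0.35,0.97,0],[0,0,0],-1],[[0.35,0.97,0],[0,0,0],-1],[[0.35,0.97,0],[0,0,0],-1],[[0.35,0.97,0],[0,0,0],-1]]' && python3 -m pendant '[[[0.35,0.97,0],[0,0,0],-1],[[0.35,0.97,0],[0,0,0],-1],[[0.35,0.97,0],[0,0,0],-1],[[0.35,0.97,0],[0,0,0],-1],[[0.35,0.97,0],[0,0,0],-1],[[0.35,0.97,0],[0,0,0],-1],[[0.35,0.97,0],[0,0,0],-1],[[0.35,0.97,0],[0,0,0],-1],[[0.35,0.97,0],[0,0,0],-1],[[0.35,0.97,0],[0,0,0],-1]]' && python3 -m pendant '[[[0.35,0.97,0],[0,0,0],-1],[[0.35,0.97,0],[0,0,0],-1],[[0.35,0.97,0],[0,0,0],-1],[[0.3,0.7,0],[0,0,0],-1],[[0.067,0.4,0],[0,0,0],-1],[[0,0,0],[0,0,0],-1],[[0,0,0],[0,0,0],-1],[[0,0,0],[0,0,0],-1],[[0,0,0],[0,0,0],-1],[[0,0,0],[0,0,0],-1]]'
```

```text
time: 14.47
tool_pos: [445.1, -179.2, 195.2]
tcp_rot: [-3.141, 0.0, 0.293]
contact_force: [0.5, -0.4, -2.6]
grip_width: 42.0
finger_force: 30.0
time: 15.3
tool_pos: [550.0, 111.8, 195.0]
tcp_rot: [3.142, 0.001, 0.294]
contact_force: [-0.2, 0.0, -2.2]
grip_width: 42.1
finger_force: 30.0
time: 16.13
tool_pos: [592.6, 229.4, 195.1]
tcp_rot: [3.141, 0.0, 0.292]
contact_force: [-0.3, -0.1, -3.3]
grip_width: 41.9
finger_force: 30.0
```

```bash
python3 -m pendant '[[[0,0.02,-0.2],[0,0,0],-1],[[0,0,-0.3],[0,0,0],-1],[[0,0,-0.12],[0,0,0],-1],[[0,0,-0.1],[0,0,0],-1],[[0,0,-0.1],[0,0,0],-1],[[0,0,-0.1],[0,0,0],-1],[[0,0,-0.1],[0,0,0],-1],[[0,0,-0.05],[0,0,0],-1],[[0,0,0],[0,0,0],-1],[[0,0,0],[0,0,0],-1]]'
```

```text
time: 16.97
tool_pos: [592.7, 231.2, 162.7]
tcp_rot: [3.141, -0.0, 0.294]
contact_force: [-1.4, 1.0, -2.7]
grip_width: 42.2
finger_force: 30.0
```

```bash
python3 -m pendant '[[[0,-0.02,-0.08],[0,0,0],-1],[[0,0,-0.08],[0,0,0],-1],[[0,0,-0.08],[0,0,0],-1],[[0,0,-0.03],[0,0,0],-1],[[0,0,-0.03],[0,0,0],-1],[[0,0,-0.02],[0,0,0],-1],[[0,0,-0.01],[0,0,0],-1],[[0,0,0],[0,0,0],-1],[[0,0,0],[0,0,0],-1],[[0,0,0],[0,0,0],-1]]'
```

```text
time: 17.8
tool_pos: [592.8, 230.6, 153.0]
tcp_rot: [3.141, -0.0, 0.294]
contact_force: [-1.5, 0.6, -1.0]
grip_width: 41.9
finger_force: 30.0
```

```bash
python3 -m pendant '[[[0,0,-0.01],[0,0,0],-1],[[0,0,-0.01],[0,0,0],-1],[[0,0,0],[0,0,0],-1],[[0,0,0],[0,0,0],-1],[[0,0,0],[0,0,0],-1],[[0,0,0],[0,0,0],-1],[[0,0,0],[0,0,0],-1],[[0,0,0],[0,0,0],-1],[[0,0,0],[0,0,0],-1],[[0,0,0],[0,0,0],-1]]'
```

```text
time: 18.63
tool_pos: [592.9, 230.7, 153.0]
tcp_rot: [3.141, -0.001, 0.294]
contact_force: [-1.1, -0.5, 5.3]
grip_width: 41.9
finger_force: 30.0
```

```bash
python3 -m pendant '[[[0,0,0],[0,0,0],-0.1],[[0,0,0],[0,0,0],0],[[0,0,0],[0,0,0],0.5],[[0,0,0],[0,0,0],1],[[0,0,0],[0,0,0],1],[[0,0,0],[0,0,0],1],[[0,0,0.3],[0,0,0],1],[[0,0,0.8],[0,0,0],1],[[0,0,1],[0,0,0],1],[[-0.5,-0.2,0.8],[0,0,0],1]]' && python3 -m pendant '[[[-0.7,-0.2,0],[0,0,0],1],[[-0.5,-0.1,0],[0,0,0],1],[[0,0,0],[0,0,0],1],[[0,0,0],[0,0,0],1],[[0,0,0],[0,0,0],1],[[0,0,0],[0,0,0],1],[[0,0,0],[0,0,0],1],[[0,0,0],[0,0,0],1],[[0,0,0],[0,0,0],1],[[0,0,0],[0,0,0],1]]'
python3 - <<'E'
from h import *
im,P=snap('w5')
print('thick top',rim(im,[592.7,231],178,20.6,5,0,360,P),'hub',rim(im,[592.7,231],100,29,3,-70,110,P),'plate',rim(im,[592.7,231],72,47.5,3,-70,110,P))
E
```

```text
time: 19.47
tool_pos: [579.3, 225.1, 241.2]
tcp_rot: [3.142, -0.003, 0.294]
contact_force: [-0.4, -0.3, 0.8]
grip_width: 90.8
finger_force: 0.0
time: 20.3
tool_pos: [541.8, 215.6, 239.0]
tcp_rot: [3.142, 0.0, 0.294]
contact_force: [-0.2, -0.4, 0.3]
grip_width: 92.2
finger_force: 0.0
[541.76 215.62 239.06] [3.142 0.    0.294] 20.35
thick top (array([593.2, 232.1]), np.float64(0.6), 103, 116) hub (array([635.9, 256.8]), np.float64(0.74), 9, 10) plate (array([594., 232.]), np.float64(0.24), 46, 46)
```

View pics/w5.png

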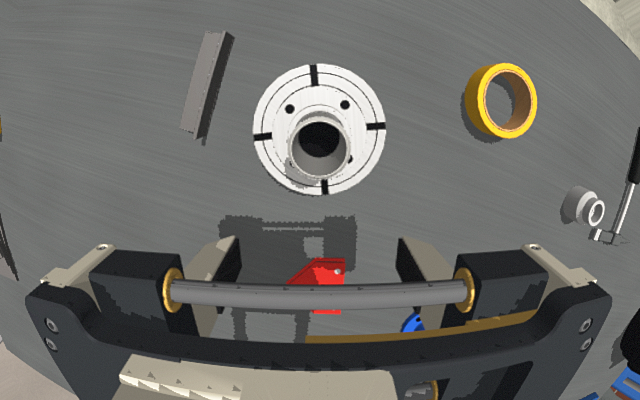

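The thick pipe stands in the socket, its top at (319,145) concentric and upright. Go to the reducer.

```bash
python3 -m pendant '[[[0,-0.5,0],[0,0,0],1],[[0.1,-0.95,0],[0,0,0],1],[[0.1,-0.95,0],[0,0,0],1],[[0.1,-0.95,0],[0,0,0],1],[[0.1,-0.95,0],[0,0,0],1],[[0.1,-0.95,0],[0,0,0],1],[[0.1,-0.95,0],[0,0,0],1],[[0.1,-0.95,0],[0,0,0],1],[[0.1,-0.95,0],[0,0,0],1],[[0,-0.95,0],[0,0,0],1]]' && python3 -m pendant '[[[0,-0.95,-0.2],[0,0,0],1],[[0,-0.95,-0.5],[0,0,0],1],[[0,-0.95,-0.6],[0,0,0],1],[[0,-0.95,-0.5],[0,0,0],1],[[0,-0.95,-0.3],[0,0,0],1],[[0,-0.9,-0.2],[0,0,0],1],[[0,-0.2,0],[0,0,0],1],[[0,0,0],[0,0,0],1],[[0,0,0],[0,0,0],1],[[0,0,0],[0,0,0],1]]' && python3 -m pendant '[[[0,0,0],[0,0,0],1],[[0,0,0],[0,0,0],1],[[0,0,0],[0,0,0],1],[[0,0,0],[0,0,0],1],[[0,0,0],[0,0,0],1],[[0,0,0],[0,0,0],1],[[0,0,0],[0,0,0],1],[[0,0,0],[0,0,0],1],[[0,0,0],[0,0,0],1],[[0,0,0],[0,0,0],1]]'
python3 - <<'E'
from h import *
im,P=snap('w6')
print('red top',rim(im,[625.7,-213],58,21.5,6,0,360,P),'body',rim(im,[625.7,-213],34,29,4,-60,100,P),'sock',rim(im,[625.7,-213],58,15.7,4,0,360,P,False))
E
```

```text
time: 21.18
tool_pos: [565.9, -57.4, 239.3]
tcp_rot: [3.141, -0.0, 0.294]
contact_force: [-0.0, 0.4, -0.1]
grip_width: 92.1
finger_force: 0.0
time: 22.02
tool_pos: [566.0, -230.2, 170.8]
tcp_rot: [3.141, -0.001, 0.295]
contact_force: [-0.4, -0.2, 0.7]
grip_width: 91.6
finger_force: 0.0
time: 22.85
tool_pos: [565.6, -231.5, 170.2]
tcp_rot: [3.142, 0.0, 0.294]
contact_force: [-1.1, -0.6, 0.5]
grip_width: 91.9
finger_force: 0.0
[ 565.66 -231.43  170.2 ] [3.142 0.    0.294] 22.9
red top (array([ 623.7, -212.5]), np.float64(1.2), 88, 118) body (array([ 625.6, -211.9]), np.float64(0.19), 54, 54) sock (array([ 627. , -211.7]), np.float64(1.07), 106, 118)
```

View pics/w6.png

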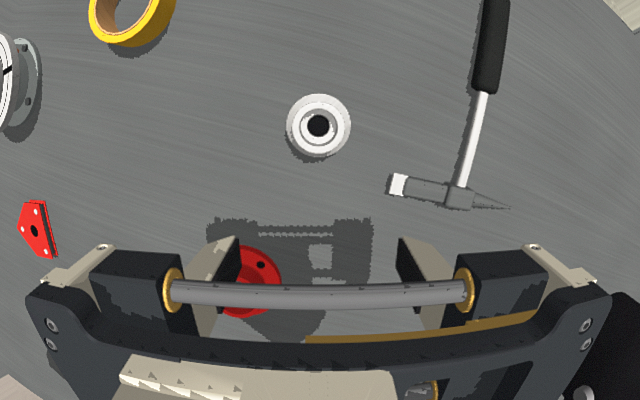

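The reducer is at (318,125), and the hammer head's tip at (390,183) is clear of the fingers. Go down and grip.

```bash
python3 -m pendant '[[[0.4,0.1,0],[0,0,0],1],[[0.8,0.25,0],[0,0,0],1],[[0.6,0.2,-0.3],[0,0,0],1],[[0.2,0.057,-0.6],[0,0,0],1],[[0,0,-0.9],[0,0,0],1],[[0,0,-0.9],[0,0,0],1],[[0,0,-0.9],[0,0,0],1],[[0,0,-0.7],[0,0,0],1],[[0,0,-0.4],[0,0,0],1],[[0,0,-0.2],[0,0,0],1]]' && python3 -m pendant '[[[0,0,-0.07],[0,0,0],1],[[0,0,0],[0,0,0],0.4],[[0,0,0],[0,0,0],0.4],[[0,0,0],[0,0,0],-1],[[0,0,0],[0,0,0],-1],[[0,0,0],[0,0,0],-1],[[0,0,0],[0,0,0],-1],[[0,0,0],[0,0,0],-1],[[0,0,0],[0,0,0],-1],[[0,0,0],[0,0,0],-1]]'
```

```text
time: 23.73
tool_pos: [624.7, -212.8, 21.1]
tcp_rot: [-3.14, 0.002, 0.294]
contact_force: [-0.1, 0.3, -0.1]
grip_width: 92.0
finger_force: 0.0
time: 24.57
tool_pos: [625.9, -213.3, 21.7]
tcp_rot: [3.141, -0.001, 0.294]
contact_force: [0.0, 0.7, 4.4]
grip_width: 57.0
finger_force: 30.0
```

```bash
python3 -m pendant '[[[0,0,0.4],[0,0,0],-1],[[0,0,0.8],[0,0,0],-1],[[0,0,1],[0,0,0],-1],[[0,0,1],[0,0,0],-1],[[0,0.3,1],[0,0,0],-1],[[0,0.8,1],[0,0,0],-1],[[0,0.97,0.8],[0,0,0],-1],[[0,0.97,0.61],[0,0,0],-1],[[0,0.97,0],[0,0,0],-1],[[0,0.97,0],[0,0,0],-1]]' && python3 -m pendant '[[[-0.12,0.97,0],[0,0,0],-1],[[-0.12,0.97,0],[0,0,0],-1],[[-0.12,0.97,0],[0,0,0],-1],[[-0.12,0.97,0],[0,0,0],-1],[[-0.12,0.97,0],[0,0,0],-1],[[-0.12,0.97,0],[0,0,0],-1],[[-0.12,0.97,0],[0,0,0],-1],[[-0.12,0.97,0],[0,0,0],-1],[[-0.12,0.97,0],[0,0,0],-1],[[0,0.7,0],[0,0,0],-1]]' && python3 -m pendant '[[[0,0.4,0],[0,0,0],-1],[[0,0,0],[0,0,0],-1],[[0,0,0],[0,0,0],-1],[[0,0,0],[0,0,0],-1],[[0,0,0],[0,0,0],-1],[[0,0,0],[0,0,0],-1],[[0,0,0],[0,0,0],-1],[[0,0,0],[0,0,0],-1],[[0,0,0],[0,0,0],-1],[[0,0,0],[0,0,0],-1]]'
python3 - <<'E'
from h import *
im,P=snap('w7')
o=bot.get_obs()['tool_pos']
print('body',rim(im,o+[0,1.4,0],o[2]+12.3,29,4,-50,80,P))
E
```

```text
time: 25.4
tool_pos: [625.6, -62.6, 221.0]
tcp_rot: [3.141, -0.002, 0.293]
contact_force: [0.4, -0.2, -4.7]
grip_width: 57.4
finger_force: 30.0
time: 26.23
tool_pos: [591.7, 221.5, 219.1]
tcp_rot: [-3.141, 0.002, 0.295]
contact_force: [0.2, -0.4, -3.9]
grip_width: 57.3
finger_force: 30.0
time: 27.07
tool_pos: [593.3, 230.9, 219.5]
tcp_rot: [3.141, -0.0, 0.294]
contact_force: [-0.1, 0.4, -3.8]
grip_width: 57.4
finger_force: 30.0
[593.29 231.03 219.47] [ 3.142 -0.     0.294] 27.1167
body (array([593.6, 232.1]), np.float64(0.17), 43, 44)
```

View pics/w7.png

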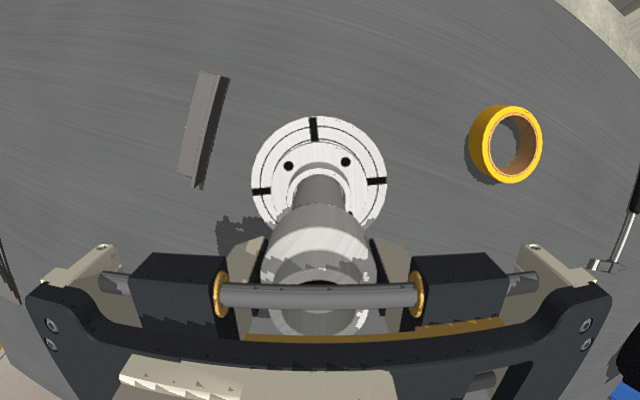

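The held reducer's body estimate (593.6, 232.1) lies over the pipe top (593.2, 232.1). Lower it.

```bash
python3 -m pendant '[[[0,0,-0.2],[0,0,0],-1],[[0,0,-0.3],[0,0,0],-1],[[0,0,-0.1],[0,0,0],-1],[[0,0,-0.1],[0,0,0],-1],[[0,0,-0.1],[0,0,0],-1],[[0,0,-0.1],[0,0,0],-1],[[0,0,-0.05],[0,0,0],-1],[[0,0,0],[0,0,0],-1],[[0,0,0],[0,0,0],-1],[[0,0,0],[0,0,0],-1]]'
```

```text
time: 27.95
tool_pos: [593.4, 231.2, 191.2]
tcp_rot: [3.142, -0.001, 0.294]
contact_force: [0.3, 0.2, -3.4]
grip_width: 57.6
finger_force: 30.0
```

Lower end at about 169.5, already over the pipe with no contact force. 9.5 mm to go.

```bash
python3 -m pendant '[[[0,0,-0.08],[0,0,0],-1],[[0,0,-0.08],[0,0,0],-1],[[0,0,-0.06],[0,0,0],-1],[[0,0,-0.03],[0,0,0],-1],[[0,0,-0.03],[0,0,0],-1],[[0,0,-0.03],[0,0,0],-1],[[0,0,0],[0,0,0],-1],[[0,0,0],[0,0,0],-1],[[0,0,0],[0,0,0],-1],[[0,0,0],[0,0,0],-1]]'
```

```text
time: 28.78
tool_pos: [593.4, 231.2, 181.8]
tcp_rot: [3.142, -0.0, 0.294]
contact_force: [0.1, 0.6, -3.4]
grip_width: 57.2
finger_force: 30.0
```

```bash
python3 -m pendant '[[[0,0,-0.02],[0,0,0],-1],[[0,0,-0.02],[0,0,0],-1],[[0,0,0],[0,0,0],-1],[[0,0,0],[0,0,0],-1],[[0,0,0],[0,0,0],-1],[[0,0,0],[0,0,0],-1],[[0,0,0],[0,0,0],-1],[[0,0,0],[0,0,0],-1],[[0,0,0],[0,0,0],-1],[[0,0,0],[0,0,0],-1]]'
```

```text
time: 29.62
tool_pos: [593.6, 231.2, 181.7]
tcp_rot: [3.141, -0.002, 0.294]
contact_force: [-1.4, -1.8, 6.4]
grip_width: 57.3
finger_force: 30.0
```

Seated. Release, rise and look.

```bash
python3 -m pendant '[[[0,0,0.02],[0,0,0],-1],[[0,0,0],[0,0,0],0.4],[[0,0,0],[0,0,0],0.6],[[0,0,0],[0,0,0],1],[[0,0,0],[0,0,0],1],[[0,0,0],[0,0,0],1],[[0,0,0.3],[0,0,0],1],[[0,0,0.9],[0,0,0],1],[[0,0,1],[0,0,0],1],[[-0.5,-0.2,0.8],[0,0,0],1]]' && python3 -m pendant '[[[-0.7,-0.2,0],[0,0,0],1],[[-0.5,-0.1,0],[0,0,0],1],[[0,0,0],[0,0,0],1],[[0,0,0],[0,0,0],1],[[0,0,0],[0,0,0],1],[[0,0,0],[0,0,0],1],[[0,0,0],[0,0,0],1],[[0,0,0],[0,0,0],1],[[0,0,0],[0,0,0],1],[[0,0,0],[0,0,0],1]]'
python3 - <<'E'
from h import *
im,P=snap('w8')
print('neck',rim(im,[593.5,232],218,21.2,3,0,360,P),'sock',rim(im,[593.5,232],218,15.7,3,0,360,P,False),'body',rim(im,[593.5,232],194,29,3,-60,90,P))
E
```

```text
time: 30.45
tool_pos: [579.8, 225.5, 273.1]
tcp_rot: [3.141, -0.003, 0.294]
contact_force: [-0.8, 0.4, 0.4]
grip_width: 91.7
finger_force: 0.0
time: 31.28
tool_pos: [542.4, 216.1, 270.8]
tcp_rot: [3.142, 0.0, 0.294]
contact_force: [-0.6, -0.1, -0.2]
grip_width: 91.9
finger_force: 0.0
[542.38 216.12 270.84] [3.142 0.    0.294] 31.3333
neck (array([592.8, 232.1]), np.float64(0.54), 97, 118) sock (array([593.6, 232.3]), np.float64(0.22), 117, 120) body (array([593.6, 232.4]), np.float64(0.31), 46, 47)
```

View pics/w8.png

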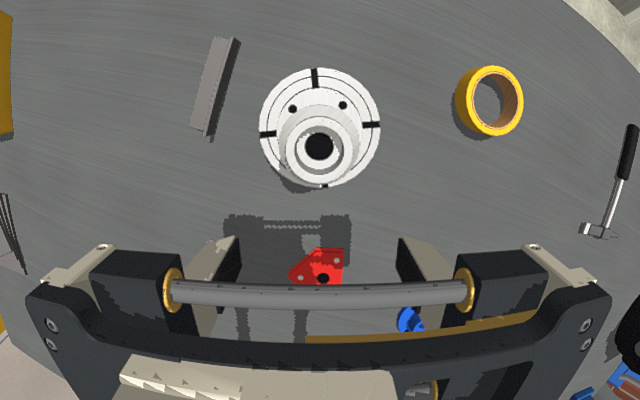

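The reducer is seated and concentric, its upper socket at (319,146). Go to the thin pipe.

```bash
python3 -m pendant '[[[-0.4,0.2,0],[0,0,0],1],[[-0.9,0.4,0],[0,0,0],1],[[-0.9,0.4,-0.3],[0,0,0],1],[[-0.9,0.4,-0.5],[0,0,0],1],[[-0.9,0.4,-0.5],[0,0,0],1],[[-0.9,0.4,-0.5],[0,0,0],1],[[-0.9,0.4,-0.5],[0,0,0],1],[[-0.9,0.4,-0.5],[0,0,0],1],[[-0.7,0.3,-0.5],[0,0,0],1],[[-0.2,0.1,-0.2],[0,0,0],1]]' && python3 -m pendant '[[[0,0,0],[0,0,0],1],[[0,0,0],[0,0,0],1],[[0,0,0],[0,0,0],1],[[0,0,0],[0,0,0],1],[[0,0,0],[0,0,0],1],[[0,0,0],[0,0,0],1],[[0,0,0],[0,0,0],1],[[0,0,0],[0,0,0],1],[[0,0,0],[0,0,0],1],[[0,0,0],[0,0,0],1]]'
python3 - <<'E'
from h import *
im,P=snap('w9')
print('thin',rim(im,[371.4,335.2],85,12.9,7,0,360,P),rim(im,[371.4,335.2],85,13.0,4,0,360,P))
E
```

```text
time: 32.17
tool_pos: [310.7, 318.2, 164.5]
tcp_rot: [3.141, 0.004, 0.296]
contact_force: [-1.2, -0.6, 0.3]
grip_width: 92.2
finger_force: 0.0
time: 33.0
tool_pos: [314.3, 318.1, 166.1]
tcp_rot: [3.142, -0.0, 0.294]
contact_force: [1.0, 0.0, 0.4]
grip_width: 91.7
finger_force: 0.0
[314.28 318.1  166.06] [3.142 0.    0.294] 33.05
thin (array([372.1, 337. ]), np.float64(0.85), 105, 118) (array([372.1, 337. ]), np.float64(0.71), 119, 120)
```

View pics/w9.png

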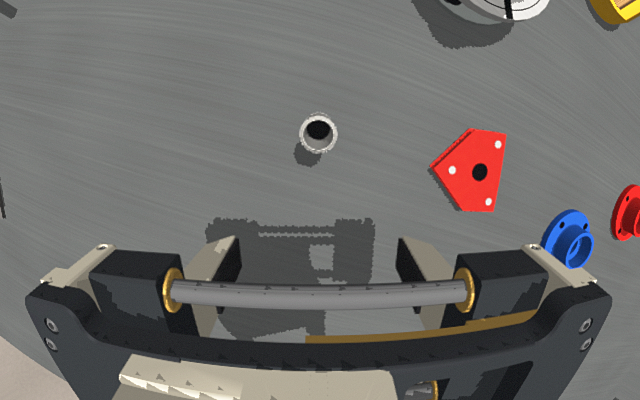

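The thin pipe's top is at (318,133), upright, with the magnet clear to its right. Grip it at 62 mm.

```bash
python3 -m pendant '[[[0.4,0.13,0],[0,0,0],1],[[0.8,0.2,0],[0,0,0],1],[[0.5,0.2,0],[0,0,0],1],[[0.24,0.057,0],[0,0,0],1],[[0,0,-0.3],[0,0,0],1],[[0,0,-0.8],[0,0,0],1],[[0,0,-0.9],[0,0,0],1],[[0,0,-0.8],[0,0,0],1],[[0,0,-0.5],[0,0,0],1],[[0,0,-0.17],[0,0,0],1]]' && python3 -m pendant '[[[0,0,0],[0,0,0],0],[[0,0,0],[0,0,0],0],[[0,0,0],[0,0,0],-0.3],[[0,0,0],[0,0,0],-1],[[0,0,0],[0,0,0],-1],[[0,0,0],[0,0,0],-1],[[0,0,0],[0,0,0],-1],[[0,0,0],[0,0,0],-1],[[0,0,0],[0,0,0],-1],[[0,0,0],[0,0,0],-1]]'
```

```text
time: 33.88
tool_pos: [369.7, 334.2, 59.0]
tcp_rot: [3.14, 0.006, 0.294]
contact_force: [-0.5, -0.9, 0.5]
grip_width: 91.9
finger_force: 0.0
time: 34.72
tool_pos: [372.5, 335.7, 62.0]
tcp_rot: [3.142, -0.0, 0.294]
contact_force: [0.1, 0.7, -0.3]
grip_width: 29.8
finger_force: 0.0
```

```bash
python3 -m pendant '[[[0,0,0],[0,0,0],-1],[[0,0,0],[0,0,0],-1],[[0,0,0],[0,0,0],-1],[[0,0,0],[0,0,0],-1],[[0,0,0],[0,0,0],-1],[[0,0,0.3],[0,0,0],-1],[[0,0,0.7],[0,0,0],-1],[[0,0,1],[0,0,0],-1],[[0,0,1],[0,0,0],-1],[[0,0,1],[0,0,0],-1]]'
```

```text
time: 35.55
tool_pos: [372.1, 335.5, 183.6]
tcp_rot: [3.141, 0.001, 0.294]
contact_force: [1.4, 0.3, -1.5]
grip_width: 26.5
finger_force: 30.0
```

```bash
python3 -m pendant '[[[0.2,-0.1,1],[0,0,0],-1],[[0.4,-0.2,1],[0,0,0],-1],[[0.8,-0.4,1],[0,0,0],-1],[[0.9,-0.4,0.6],[0,0,0],-1],[[0.9,-0.4,0.33],[0,0,0],-1],[[0.9,-0.4,0],[0,0,0],-1],[[0.9,-0.4,0],[0,0,0],-1],[[0.9,-0.4,0],[0,0,0],-1],[[0.8,-0.4,0],[0,0,0],-1],[[0.5,-0.3,0],[0,0,0],-1]]' && python3 -m pendant '[[[0.177,-0.083,0],[0,0,0],-1],[[0,0,0],[0,0,0],-1],[[0,0,0],[0,0,0],-1],[[0,0,0],[0,0,0],-1],[[0,0,0],[0,0,0],-1],[[0,0,0],[0,0,0],-1],[[0,0,0],[0,0,0],-1],[[0,0,0],[0,0,0],-1],[[0,0,0],[0,0,0],-1],[[0,0,0],[0,0,0],-1]]'
python3 - <<'E'
from h import *
im,P=snap('w10')
E
```

```text
time: 36.38
tool_pos: [590.2, 232.1, 299.7]
tcp_rot: [3.141, 0.0, 0.292]
contact_force: [-1.2, 0.3, -0.9]
grip_width: 26.1
finger_force: 30.0
time: 37.22
tool_pos: [593.7, 231.3, 299.9]
tcp_rot: [3.142, -0.0, 0.294]
contact_force: [-0.1, -0.5, -1.3]
grip_width: 26.6
finger_force: 30.0
[593.73 231.28 299.85] [3.141 0.    0.294] 37.2667
```

View pics/w10.png

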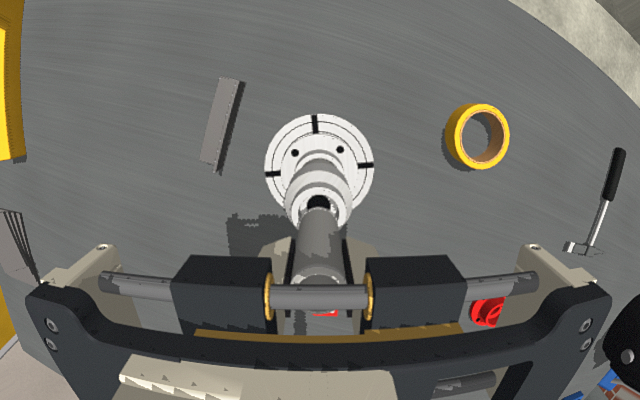

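The held pipe hangs in line above the upper socket at (317,205). Lower it.

```bash
python3 -m pendant '[[[0,0,-0.2],[0,0,0],-1],[[0,0,-0.3],[0,0,0],-1],[[0,0,-0.1],[0,0,0],-1],[[0,0,-0.1],[0,0,0],-1],[[0,0,-0.1],[0,0,0],-1],[[0,0,-0.1],[0,0,0],-1],[[0,0,-0.1],[0,0,0],-1],[[0,0,0],[0,0,0],-1],[[0,0,0],[0,0,0],-1],[[0,0,0],[0,0,0],-1]]'
```

```text
time: 38.1
tool_pos: [593.9, 231.3, 270.1]
tcp_rot: [3.142, -0.0, 0.294]
contact_force: [0.0, -0.0, -1.6]
grip_width: 26.1
finger_force: 30.0
```

```bash
python3 -m pendant '[[[0,0,-0.08],[0,0,0],-1],[[0,0,-0.08],[0,0,0],-1],[[0,0,-0.04],[0,0,0],-1],[[0,0,-0.03],[0,0,0],-1],[[0,0,-0.02],[0,0,0],-1],[[0,0,-0.02],[0,0,0],-1],[[0,0,-0.02],[0,0,0],-1],[[0,0,0],[0,0,0],-1],[[0,0,0],[0,0,0],-1],[[0,0,0],[0,0,0],-1]]'
```

```text
time: 38.93
tool_pos: [593.9, 231.3, 261.9]
tcp_rot: [3.141, -0.001, 0.294]
contact_force: [-0.7, -0.7, 4.9]
grip_width: 26.3
finger_force: 30.0
```

Down on the socket floor (261.9 against an expected 262, with contact force). Release and rise clear.

```bash
python3 -m pendant '[[[0,0,0.01],[0,0,0],-1],[[0,0,0],[0,0,0],-0.4],[[0,0,0],[0,0,0],-0.2],[[0,0,0],[0,0,0],0.2],[[0,0,0],[0,0,0],1],[[0,0,0],[0,0,0],1],[[0,0,0],[0,0,0],1],[[0,0,0.4],[0,0,0],1],[[0,0,0.9],[0,0,0],1],[[0,0,1],[0,0,0],1]]' && python3 -m pendant '[[[-0.4,-0.1,0.5],[0,0,0],1],[[-0.8,-0.2,0],[0,0,0],1],[[-0.8,-0.2,0],[0,0,0],1],[[-0.5,-0.2,0],[0,0,0],1],[[0,0,0],[0,0,0],1],[[0,0,0],[0,0,0],1],[[0,0,0],[0,0,0],1],[[0,0,0],[0,0,0],1],[[0,0,0],[0,0,0],1],[[0,0,0],[0,0,0],1]]'
python3 - <<'E'
from h import *
im,P=snap('w11');s=bot.capture('scene')
print('thin',rim(im,[593.9,232.3],285,13,4,0,360,P),'body',rim(im,[593.5,232],194,29,3,-60,60,P),bot.get_obs()['contact_force'])
a=cv2.resize(s[80:230,330:490],(480,450),interpolation=cv2.INTER_CUBIC)
b=cv2.resize(im[40:240,210:410],(300,300));cv2.imwrite('pics/fin.png',np.hstack([a,cv2.copyMakeBorder(b,0,150,0,0,0)]))
E
```

```text
time: 39.77
tool_pos: [593.1, 231.0, 329.4]
tcp_rot: [-3.141, 0.004, 0.294]
contact_force: [0.8, -0.8, 0.8]
grip_width: 76.3
finger_force: 0.0
time: 40.6
tool_pos: [519.3, 210.3, 344.9]
tcp_rot: [3.142, 0.001, 0.294]
contact_force: [0.5, 0.3, 0.3]
grip_width: 91.8
finger_force: 0.0
[519.18 210.31 344.94] [3.142e+00 1.000e-03 2.940e-01] 40.65
thin (array([593. , 231.7]), np.float64(0.81), 104, 117) body (array([593. , 232.2]), np.float64(0.29), 34, 36) [0.43634406 0.32101032 1.14057033]
```

View pics/fin.png

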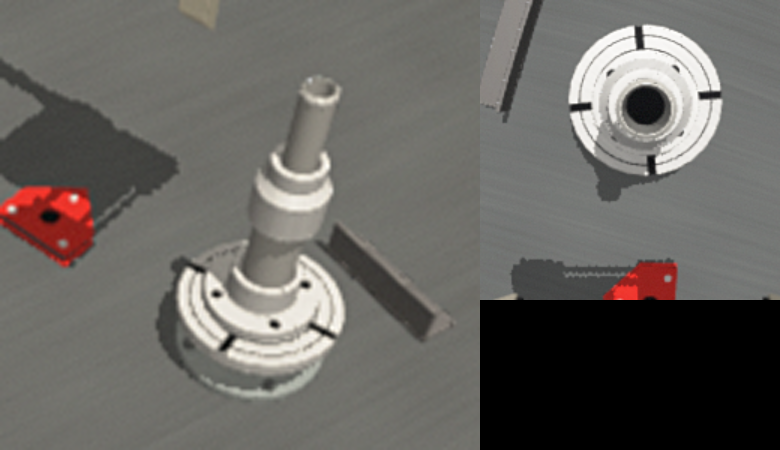

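The stack stands complete and concentric: thin pipe top (593.0, 231.7), reducer body (593.0, 232.2). The slant in the scene crop is perspective. The gripper is clear, so I'm handing in.

```bash
python3 -c "
from plant import bot
print(bot.close_job())"
```

```text
the job is handed in; nothing more can be done
None
```

The pipe stub is fitted up on the turntable in the order asked and handed in at about 41 s. Contact forces and the final camera check show all four parts seated and upright, the bystanders were not touched, and no verdict came back at hand-in.

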